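# Break the lid stay and shut the incubator box

### The arm

A 6-joint arm with a two-finger parallel gripper is mounted at the origin on the work surface. World frame = base frame: x ahead of the robot, y to its left, z up, the work surface at z = 0. Lengths are in mm, angles in rad, forces in N, time in s.
With the tool pointing down it reaches from about 300 to 775 mm from the base axis. Payload 14.6 kg.
Tool frame: the origin (TCP) lies at the very end of the fingers, on their centre line; the grasp point (between the pads) lies 19 mm behind it; z points along the fingers, y is the line along which they close (so a half turn about z gives the same grasp; the last joint's range is limited). The gripper opens to 94 mm and grips with 3 to 60 N. Pads are 16 mm wide; open, the fingers measure 119 mm over their backs; the gripper's body (75 mm by 177 mm) begins 78 mm behind the grasp point.
Start: joints at [1.187, 0.3, 1.521, -0, 1.321, -0.067], TCP at [171.337, 522.621, 205.446] pointing down, gripper open.
Joint ranges: [-3.03, 3.03], [-0.79, 2.21], [0.23, 2.52], [-1.04, 4.18], [0, 3.07], [-2.55, 2.55]. Speed limits (rad/s): [2.22, 2.22, 2.57, 3.14, 3.14, 3.14].

### API

Orientations are given as [roll, pitch, yaw] about the fixed x, y, z axes, in that order (R = Rz(yaw) Ry(pitch) Rx(roll)).
In Python, from cell import manip, eyes, ticket gives the robot as it stands. The module is installed in compiled form; this text tells all that it offers.
- The arm moves only by the tool arm_command, never from a script. Its argument "plan" is a list of rows, each a list of 5 numbers: the opening, from -1 (shut) to 1 (fully open), then the shift along the tool's x, y, z in m, then the turn about the tool's z in rad. In form: [[jaw, dx, dy, dz, roll], ...]. A call has 1 to 20 rows; each row shifts and turns the commanded pose from where the row before left it, along the tool's axes as they then stand; what a row does not reach is not made up. A row lasts 1/8 s, in which the tool goes at most 62.5 mm and 10.7 degrees, less where a joint would pass 70% of its speed; a pose out of reach is approached as far as the arm can. A call is refused whole if a number of a shift passes 0.0625 or a number of a turn 0.188, either way. A call with a gripper value outside its range is refused whole. The fingers move at their own pace and stop on an object; "newtons" is the grip in N (left out, the last holds). Time passes only in rows, so rows that do not move let the fingers close. It gives the time, the measured TCP pose, the force, the opening and the grip force at its end, in the units of the state.
- manip.read_state(): the state, without advancing time (a new reading comes with each control period).
- eyes.camera(name): name is "scene" or "top" or "wrist"; returns a dict with "img" (384x512x3 uint8, blue, green, red), "z_map" (384x512 float32, mm along the optical axis (not along the pixel's ray), 0 where there is no reading), "fx", "fy", "cx", "cy" (pixels), "dist" ([k1, k2, p1, p2, k3] as OpenCV has them; the pictures are not rectified), "eye" and "orientation" of the camera in the world. Camera axes: x right, y down, z forward; pixel columns grow to the right and rows downward; lengths in mm; the calibration is good to about 2 mm. A picture is of the moment at which its call begins.
- ticket.sign_off(): hands the job in; it is judged then, once.
The state is a dict: "clock": time; "joints": joint angles; "qd": joint speeds; "effort": joint torques, N m; "eef_pos": TCP position; "eef_rot": TCP orientation; "wrist_force": force on the tool from outside, world axes, zero at the start; "moment": the same for the moment, N m; "finger_gap": finger opening in mm; "finger_force": force on a finger pad.
Only numpy, scipy, OpenCV 4.12 (cv2) and the standard library are available. Lean on these libraries where they do the work, as an engineer would, in place of code of your own. Each camera call takes 0.05 s, during which the arm holds its last target. There are 200 camera calls.

### The job

The larger of the two open-topped incubator boxes on the lab bench is to go back to warming its tubes. Its lid is propped open by a folding stay: break the stay at its knee, then lower that lid gently until it is fully shut. Leave the smaller box standing open.

Things in the scene. Friction and masses are not known exactly. Their poses are not given: they have to be found in the camera images.
- chest: Larger incubator box, fixed: white, 180 mm deep (x), 200 wide (y), 130 high, open-topped, a rack of black-capped tubes inside. Origin: centre of its underside, 0 to 32 mm above the bench on a dark base. Axes: x from panel front to hinge, y towards the side with the folding stay, z up. Stay: two 92 mm steel bars; the lower turns on a wall pin at x -65, z 120 mm, the upper on the lid's edge.
- hinge (a point): Middle of the larger box's lid hinge: far top edge, x +90, z 136 mm in the box's frame; axes as the box's, hinge line along y. The lid is a steel plate 180 mm (hinge to free edge) by 200 by 12 mm, mid-plane through the hinge line. As found it stands 80 degrees up, its edge 31 mm in front (-x) of the hinge line and 313 mm above the box's underside, with nothing taller than 170 mm close behind it.
- tab (a point): Point on the knee peg of the larger box's stay: dark steel, 16 mm round, along y from 8 to 96 mm outside the wall; the point lies on its axis 72 mm out. Found at x 0, y 172, z 186 mm in the box's frame. The knee is locked just past straight. Pushed down (under 10 N) it swings on a 92 mm arc about the wall pin, down and to +x; unlocked after 12 mm; 30 mm down the lid has dropped 8 degrees.
- lid (a joint): Lid angle of the larger box, rad: 0 as found (open, locked by the stay), growing as it comes down, 1.396 fully shut. The hinge is stiff (0.9 N m): once the stay is broken the lid stays where it is left, and 4 to 8 N near its free edge pushes it down; the stay then folds by itself down the box's side.
- small_lid (a joint): Lid angle of the smaller incubator box (150 mm deep, 160 wide, 100 high, a bare aluminium block inside), rad: 0 as found, propped open by a like stay; 1.396 would be shut. It stands to the left or right of the larger box and is to stay open.

How it is judged (in metres and radians):
On the way:
1. the stay is broken: the knee peg is pushed at least 15 mm below where it was found, the lid still raised (z of tab in the frame of chest below 0.171 m and value of joint lid below 0.9 rad), for 0.1 s.
At the end, for the whole second after the job is handed in: the larger box's lid is fully shut (within 0.076 rad, about 13 mm at its free edge) and the smaller box's lid still stands open (moved by less than 0.12 rad) (value of joint lid above 1.32 rad and value of joint small_lid below 0.12 rad); the robot touches nothing.
It fails at once if the larger box's lid is slammed (comes down faster than 2.5 rad/s) (velocity of joint lid above 2.5 rad/s).
It fails at once if the smaller box's lid is lowered by more than 0.2 rad (value of joint small_lid above 0.2 rad).
It also fails if it takes over 45 s, if anything falls off the work surface, if the arm or the gripper's body presses on something with over 40 N, if the wrist force passes 120 N, or if a joint passes its speed limit or range.

## Working session

There is one attempt and no reset: what is moved stays moved. The work goes in short steps, Python scripts to look and compute and a tool call to move; the robot and the scene stay as the last step left them, time stands still between calls to the robot, and variables do not carry over. Pictures are saved under pics/ and viewed, at most 10 in all, crops included, and the job is handed in when it is done.

Besides the shell and the picture viewer there is one more tool, called after "Call:" as name(argument=value, ...), one argument or row to a line, values as JSON. arm_command: Moves the arm, as the interface text tells. Its arguments: {"type":"object","properties":{"plan":{"type":"array"},"newtons":{"type":"number"}},"required":["plan"]}

```bash
mkdir -p pics
cat > h.py <<'E'
import numpy as np, cv2
from scipy.spatial.transform import Rotation as R
from cell import manip, eyes, ticket
def world(c):
    h,w=c["z_map"].shape
    u,v=np.meshgrid(np.arange(w),np.arange(h))
    K=np.array([[c["fx"],0,c["cx"]],[0,c["fy"],c["cy"]],[0,0,1.]])
    p=cv2.undistortPoints(np.stack([u,v],-1).reshape(-1,1,2).astype(np.float64),K,np.array(c["dist"],float)).reshape(h,w,2)
    z=c["z_map"]; P=np.stack([p[...,0]*z,p[...,1]*z,z],-1)
    o=np.array(c["orientation"],float)
    M=o if o.shape==(3,3) else (R.from_euler('xyz',o).as_matrix() if o.size==3 else R.from_quat(o).as_matrix())
    W=P@M.T+np.array(c["eye"]); W[z==0]=np.nan
    return W
E
python3 - <<'E'
from h import *
s=manip.read_state(); print(s)
a=[]
for n in("scene","top"):
    c=eyes.camera(n); print(n,c["eye"],c["orientation"],c["fx"]); np.save(f"{n}.npy",world(c)); cv2.imwrite(f"pics/{n}0.png",c["img"])
E
```

```text
{'clock': 0.0, 'joints': array([ 1.18739100e+00,  3.00458839e-01,  1.52158462e+00,  7.76550888e-06,
        1.32069798e+00, -6.65896560e-02]), 'qd': array([ 0.00086872,  0.00012536,  0.00051383, -0.00028888, -0.00016516,
       -0.00213755]), 'effort': array([ 1.60855368e-03, -5.31804156e+01, -3.52741027e+01,  7.08844280e-02,
        2.42916163e-02, -1.35237083e-04]), 'eef_pos': array([171.24480927, 522.38408011, 204.89155904]), 'eef_rot': array([-3.14044692e+00, -8.39455959e-05,  2.82477501e+00]), 'wrist_force': array([-0.58208175, -0.56736744, -0.71299896]), 'moment': array([-0.01069748,  0.0296057 , -0.0323295 ]), 'finger_force': 0.0, 'finger_gap': 93.9152667294929}
scene [ 955.38447719 -572.60172978 1123.25854526] [-2.45805575  0.00789427  0.54887698] 485.5958895099922
top [ 482.13661013   86.79783358 1046.87030656] [-3.06466092  0.007113   -1.54496372] 383.73133120222457
```

View pics/scene0.png

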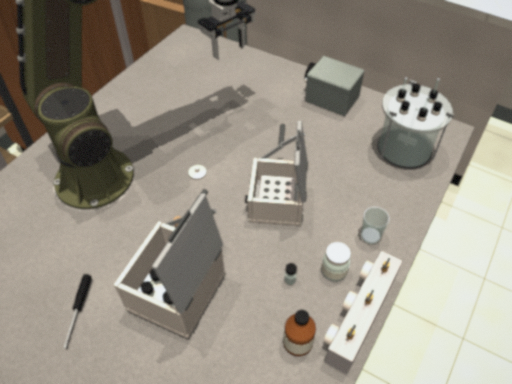

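View pics/top0.png

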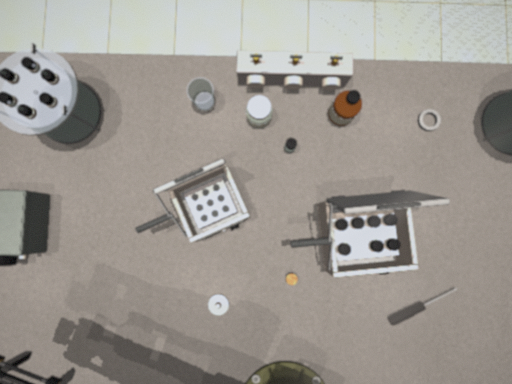

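The scene picture shows the larger box (tubes) around (175,270), its lid facing away. In the top picture it is at (370,240), its lid at (385,200) and the knee peg runs along (285–330, 243). The small box is at (205,205), on the +y side.

Run:
```python
from h import *
W=np.load("top.npy"); np.set_printoptions(precision=0,suppress=True)
print("peg")
for u in (286,290,296,304,312,320,326): 
    for v in (240,242,244): print(u,v,W[v,u])
print("front wall rim / left rim")
for u,v in ((340,272),(375,270),(408,268),(332,262),(411,250),(329,225),(410,220)): 
    p=W[v-4:v+5,u-4:u+5].reshape(-1,3); print(u,v,p[np.nanargmax(p[:,2])])
# lid plane and rims
S=np.load("scene.npy")
P=np.concatenate([W[180:290,315:455].reshape(-1,3)]); P=P[~np.isnan(P).any(1)]
for z0 in range(0,360,10): print(z0,((P[:,2]>=z0)&(P[:,2]<z0+10)).sum(),end="; ")
L=P[P[:,2]>200]; m=L.mean(0); n=np.linalg.svd(L-m)[2][2]; print("\nlid top",L.min(0),L.max(0),m); print(np.round(n,3))
SL=S[195:330,120:228].reshape(-1,3); SL=SL[SL[:,2]>190]; m=SL.mean(0)
n=np.linalg.svd(SL-m,full_matrices=False)[2][2]; print("scene lid",SL.min(0),SL.max(0),m,np.round(n,3), np.degrees(np.arctan2(n[1],n[0])))
r=((SL-m)@n); print("resid",r.std())
```

```text
peg
286 240 [439.   6.  -1.]
286 242 [434.   6.   2.]
286 244 [428.   6.  -0.]
290 240 [439.  -5.   0.]
290 242 [443.  13. 206.]
290 244 [439.  13. 203.]
296 240 [448.   0. 203.]
296 242 [444.   0. 205.]
296 244 [440.   0. 208.]
304 240 [449. -17. 209.]
304 242 [444. -17. 208.]
304 244 [440. -17. 205.]
312 240 [449. -35. 205.]
312 242 [445. -34. 208.]
312 244 [440. -34. 208.]
320 240 [450. -51. 211.]
320 242 [445. -52. 209.]
320 244 [441. -52. 207.]
326 240 [450. -65. 206.]
326 242 [446. -64. 209.]
326 244 [436. -84. 102.]
front wall rim / left rim
340 272 [ 372. -102.  148.]
375 270 [ 384. -187.  148.]
408 268 [ 388. -267.  147.]
332 262 [408. -79. 167.]
411 250 [ 429. -281.  146.]
329 225 [491. -64. 243.]
410 220 [ 506. -274.  147.]
0 3715; 10 25; 20 221; 30 188; 40 75; 50 90; 60 123; 70 194; 80 2060; 90 172; 100 255; 110 1004; 120 216; 130 194; 140 977; 150 73; 160 60; 170 66; 180 65; 190 72; 200 163; 210 91; 220 84; 230 78; 240 82; 250 89; 260 110; 270 81; 280 78; 290 84; 300 86; 310 85; 320 530; 330 110; 340 79; 350 0; 
lid top [ 438. -273.  200.] [560. -41. 343.] [ 522. -154.  285.]
[-1. -0. -0.]
scene lid [ 439. -275.  190.] [566.  -1. 342.] [ 541. -181.  270.] [1. 0. 0.] 7.432046443976127
resid 6.715179423653627
```

Run:
```python
from h import *
np.set_printoptions(precision=1,suppress=True)
S=np.load("scene.npy").reshape(-1,3); W=np.load("top.npy").reshape(-1,3)
def box(P,lo,hi): return P[((P>lo)&(P<hi)).all(1)]
L=box(S,[480,-280,170],[600,-75,345])
for i in range(6):
    m=L.mean(0); n=np.linalg.svd(L-m,full_matrices=False)[2][2]; n*=np.sign(n[0]); r=(L-m)@n; L=L[abs(r)<max(2.5*r.std()*0.8,2)]
print("lid back plane",len(L),m,np.round(n,3),"yaw",np.degrees(np.arctan2(n[1],n[0])),"tilt",np.degrees(np.arcsin(n[2])))
for nm,P in(("top",W),("scene",S)):
    rim=box(P,[340,-310,138],[540,-50,153])
    r=cv2.minAreaRect(rim[:,:2].astype(np.float32)); print(nm,"rim",len(rim),r)
    f=box(rim,[355,-260,138],[400,-100,153]); l=cv2.fitLine(f[:,:2].astype(np.float32),cv2.DIST_HUBER,0,.01,.01).ravel(); print("front",len(f),l,np.degrees(np.arctan2(l[0],-l[1])),np.median(f[:,2]))
    p=box(P,[425,-58,190],[465,30,216]); l=cv2.fitLine(p[:,:2].astype(np.float32),cv2.DIST_HUBER,0,.01,.01).ravel(); print("peg",len(p),l,np.degrees(np.arctan2(l[0],-l[1])),p.min(0),p.max(0))
    e=box(P,[480,-300,322],[560,-30,345]); print("edge",len(e),e.min(0),e.max(0),cv2.minAreaRect(e[:,:2].astype(np.float32)))
```

```text
lid back plane 3556 [ 543.5 -179.9  258.1] [1.  0.1 0.2] yaw 6.461404766176384 tilt 10.247887005081859
top rim 1034 ((456.5853271484375, -182.57241821289062), (176.1657257080078, 210.95980834960938), 3.1732707023620605)
front 387 [   0.1   -1.   378.9 -178.6] 6.3989487 143.88163598464644
peg 238 [  0.1  -1.  443.8 -21.4] 6.641059 [432.5 -57.8 198.7] [453.8  13.3 212.7]
edge 697 [ 505.6 -273.1  322.3] [538.7 -75.2 343.4] ((522.3477172851562, -174.36676025390625), (12.626235008239746, 199.03060913085938), 6.814805030822754)
scene rim 778 ((451.966796875, -180.97720336914062), (153.3824920654297, 209.51890563964844), 6.94797420501709)
front 324 [   0.1   -1.   384.1 -183.4] 6.4853435 142.14572395333607
peg 49 [  0.    1.  445.1 -10.6] 178.76955 [438.1 -56.9 197.6] [453.6  12.9 210.7]
edge 588 [ 508.7 -274.4  322. ] [543.4 -75.9 342.4] ((526.2885131835938, -174.76280212402344), (14.95020580291748, 200.28567504882812), 6.260158538818359)
```

Call:
arm_command(
  plan=[
    [-1,0,0,-0.018,0.163],
    [-1,0,0,-0.018,0.163],
    [-1,0,0,-0.018,0.163],
    [-1,0,0,-0.018,0.163],
    [-1,0,0,-0.018,0.163],
    [-1,0,0,-0.018,0.163],
    [-1,0,0,-0.018,0.163],
    [-1,0,0,0,0],
    [-1,-0.03,0.011,0,0],
    [-1,-0.05,0.019,0,0],
    [-1,-0.05,0.019,0,0],
    [-1,-0.05,0.019,0,0],
    [-1,-0.05,0.019,0,0],
    [-1,-0.05,0.019,0,0],
    [-1,-0.05,0.019,0,0],
    [-1,-0.05,0.019,0,0],
    [-1,-0.05,0.019,0,0],
    [-1,-0.05,0.019,0,0],
    [-1,-0.05,0.019,0,0],
    [-1,-0.03,0.011,0,0],
  ],
)

```text
clock: 2.6
eef_pos: [445.5, -12.0, 330.1]
eef_rot: [-3.14, -0.0, 1.687]
wrist_force: [-0.7, 0.3, 0.6]
finger_gap: 0.1
finger_force: 0.0
```

Call:
arm_command(
  plan=[
    [-1,0,0,0.025,0],
    [-1,0,0,0.035,0],
    [-1,0,0,0.035,0],
    [-1,0,0,0.018,0],
    [-1,0,0,0,0],
  ],
)

```text
clock: 3.22
eef_pos: [444.3, -9.8, 216.8]
eef_rot: [-3.138, -0.001, 1.687]
wrist_force: [0.4, 1.3, -0.4]
finger_gap: 0.5
finger_force: 0.0
```

Run:
```python
from h import *
a=[]
for n in("scene","top"):
    c=eyes.camera(n); a.append(c["img"])
s,t=a
cv2.imwrite("pics/pre.png",np.hstack([cv2.resize(s[150:340,90:280],(400,400)),cv2.resize(t[170:290,260:380],(400,400))]))
```

```text
(no output)
```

View pics/pre.png

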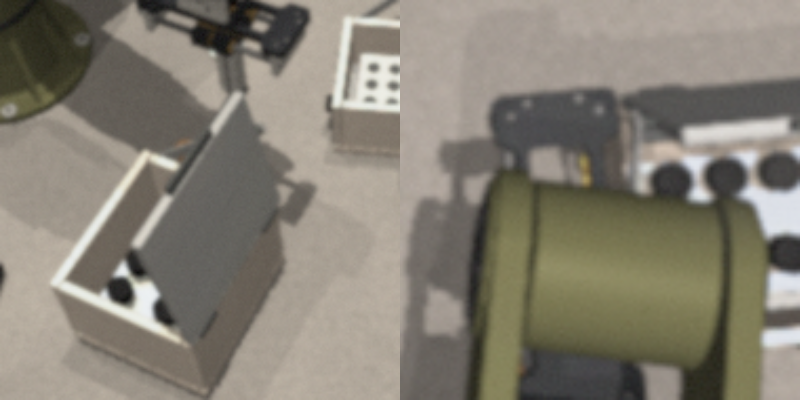

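The fingers are right above the peg (left half, about (235,75)) and clear of the lid. Next I push along the arc.

Call:
arm_command(
  plan=[
    [-1,0,0,0.008,0],
    [-1,0,0.003,0.004,0],
    [-1,0,0.004,0.005,0],
    [-1,0,0.004,0.005,0],
    [-1,0,0.003,0.005,0],
    [-1,0,0.003,0.005,0],
    [-1,0,0.002,0.005,0],
    [-1,0,0.002,0.005,0],
    [-1,0,0.001,0.004,0],
    [-1,0,0,0,0],
    [-1,0,0,0,0],
  ],
)

```text
clock: 4.7
eef_pos: [469.6, -7.1, 174.0]
eef_rot: [3.134, 0.0, 1.684]
wrist_force: [12.6, 4.0, 7.5]
finger_gap: 0.6
finger_force: 5.7
```

Run:
```python
from h import *
a=[eyes.camera(n)["img"] for n in("scene","wrist")]
s,t=a
cv2.imwrite("pics/push.png",np.hstack([cv2.resize(s[150:340,90:280],(400,400)),cv2.resize(t,(400,400))]))
```

```text
(no output)
```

View pics/push.png

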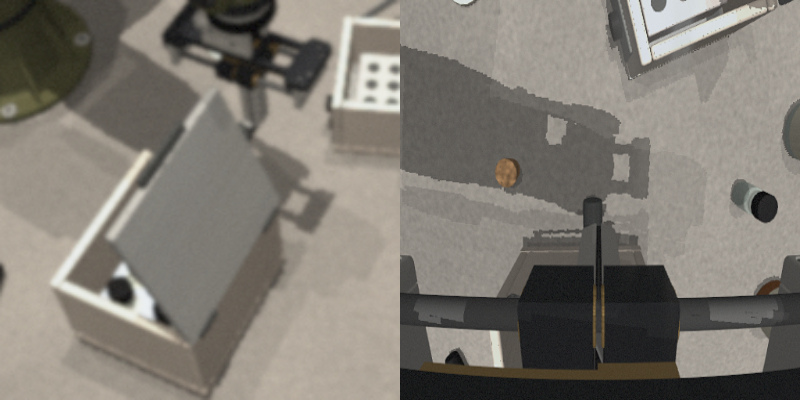

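The lid has come down some way, and the peg is still under the closed fingers (wrist view, about (593,215)). The stay is broken, so I lift off and measure the lid angle.

Call:
arm_command(
  plan=[
    [-1,0,0,-0.008,0],
    [-1,0,0,-0.015,0],
    [-1,0.01,0,-0.035,0],
    [-1,0.01,0,-0.05,0],
    [-1,0,0,-0.05,0],
    [-1,0,0,-0.03,0],
    [-1,0,0,0,0],
  ],
)

```text
clock: 5.68
eef_pos: [464.9, 12.4, 362.7]
eef_rot: [3.138, 0.001, 1.684]
wrist_force: [-0.0, -0.1, -0.4]
finger_gap: 0.3
finger_force: 0.0
```

Run:
```python
from h import *
np.set_printoptions(precision=3,suppress=True)
print(manip.read_state()["eef_pos"],manip.read_state()["eef_rot"])
S=world(eyes.camera("scene")).reshape(-1,3)
c,s=np.cos(.1134),np.sin(.1134)
B=(S-[465.4,-181.2,14])@np.array([[c,-s,0],[s,c,0],[0,0,1]])
L=B[((B>[-80,-85,165])&(B<[140,85,335])).all(1)]
for i in range(6):
    m=L.mean(0); n=np.linalg.svd(L-m,full_matrices=False)[2][2]; n*=np.sign(n[0]); r=(L-m)@n; L=L[abs(r)<max(2*r.std(),2)]
print(len(L),m,n,"phi",np.degrees(np.arctan2(n[0],n[2])),"hinge offset",(m-[90,0,136])@n, "edge",L[:,2].max(),L[:,0].min())
```

```text
[464.901  12.407 362.738] [3.138 0.001 1.684]
3366 [ 57.543  -4.529 242.823] [0.936 0.    0.351] phi 69.46926348638368 hinge offset 7.067761790752716 edge 319.78414104930937 27.684587478339953
```

Call:
arm_command(
  plan=[
    [-1,0,0.03,-0.01,0],
    [-1,-0.02,0.039,0,0],
    [-1,-0.04,0,0,0],
    [-1,-0.04,0,0,0],
    [-1,-0.04,0,0,0],
    [-1,-0.035,0,0,0],
    [-1,-0.017,0,0,0],
    [-1,0,0,0.02,0],
    [-1,0,0,0.03,0],
    [-1,0,0,0.02,0],
    [-1,0,-0.015,0,0],
    [-1,0,-0.01,0,0],
    [-1,0,0,0,0],
  ],
)

```text
clock: 7.35
eef_pos: [529.8, -173.2, 300.9]
eef_rot: [3.141, 0.0, 1.684]
wrist_force: [0.1, -0.0, -0.8]
finger_gap: 0.5
finger_force: 0.0
```

Call:
arm_command(
  plan=[
    [-1,0,-0.006,0,0],
    [-1,0,-0.006,-0.001,0],
    [-1,0,-0.007,0.0025,0],
    [-1,0,-0.007,0.003,0],
    [-1,0,-0.015,0.0075,0],
    [-1,0,-0.014,0.009,0],
    [-1,0,-0.013,0.0105,0],
    [-1,0,-0.012,0.012,0],
    [-1,0,-0.006,0.006,0],
    [-1,0,-0.0045,0.007,0],
    [-1,0,0,0,0],
  ],
)

```text
clock: 8.72
eef_pos: [439.8, -183.5, 243.5]
eef_rot: [-3.141, -0.001, 1.684]
wrist_force: [0.7, -0.0, 0.1]
finger_gap: 0.5
finger_force: 0.0
```

Run:
```python
from h import *
a=[eyes.camera(n)["img"] for n in("scene","wrist")]
s,t=a
cv2.imwrite("pics/mid.png",np.hstack([cv2.resize(s[150:340,90:280],(400,400)),cv2.resize(t,(400,400))]))
```

```text
(no output)
```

View pics/mid.png

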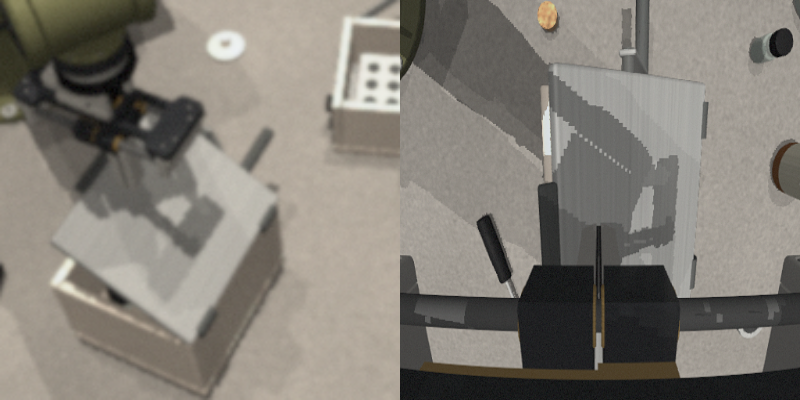

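The lid is about 34° up, following the fingers; the stay is folding on the +y side. I keep going along the arc.

Call:
arm_command(
  plan=[
    [-1,0,-0.009,0.014,0],
    [-1,0,-0.0075,0.015,0],
    [-1,0,-0.006,0.0155,0],
    [-1,0,-0.0045,0.016,0],
    [-1,0,-0.0015,0.008,0],
    [-1,0,-0.001,0.008,0],
    [-1,0,0,0,0],
  ],
)

```text
clock: 9.7
eef_pos: [410.8, -186.7, 167.0]
eef_rot: [-3.141, -0.001, 1.684]
wrist_force: [-0.2, 0.3, 0.2]
finger_gap: 0.5
finger_force: 0.0
```

Call:
arm_command(
  plan=[
    [-1,0,0,0.004,0],
    [-1,0,0,0.004,0],
    [-1,0,0,0.003,0],
    [-1,0,0,0.002,0],
    [-1,0,0,0,0],
  ],
)

```text
clock: 10.32
eef_pos: [410.9, -187.0, 156.3]
eef_rot: [3.141, 0.001, 1.684]
wrist_force: [-12.7, 4.0, 27.5]
finger_gap: 0.3
finger_force: 13.9
```

27 N where 4–8 N moves the lid means it is seated. I retract and check both lids.

Call:
arm_command(
  plan=[
    [-1,0,0,-0.01,0],
    [-1,0,0,-0.04,0],
    [-1,0,0,-0.05,0],
    [-1,0,0,-0.05,0],
    [-1,0,-0.02,-0.05,0],
    [-1,0,0,0,0],
  ],
)

```text
clock: 11.08
eef_pos: [391.2, -189.6, 357.8]
eef_rot: [3.136, 0.004, 1.683]
wrist_force: [0.4, 0.1, 0.1]
finger_gap: 0.3
finger_force: 0.0
```

Run:
```python
from h import *
np.set_printoptions(precision=3,suppress=True)
c0=eyes.camera("scene"); S=world(c0).reshape(-1,3)
cv2.imwrite("pics/end.png",c0["img"])
c,s=np.cos(.1134),np.sin(.1134)
B=(S-[465.4,-181.2,14])@np.array([[c,-s,0],[s,c,0],[0,0,1]])
L=B[((B>[-85,-90,125])&(B<[85,90,175])).all(1)]
for i in range(6):
    m=L.mean(0); n=np.linalg.svd(L-m,full_matrices=False)[2][2]; n*=np.sign(n[2]); r=(L-m)@n; L=L[abs(r)<max(2*r.std(),2)]
print(len(L),m,n,"phi rad",np.arctan2(n[0],n[2])); print(manip.read_state()["wrist_force"])
```

```text
4150 [  1.907  -4.408 140.911] [-0.     0.005  1.   ] phi rad -0.00046526793939271005
[ 0.034  0.533 -0.799]
```

View pics/end.png

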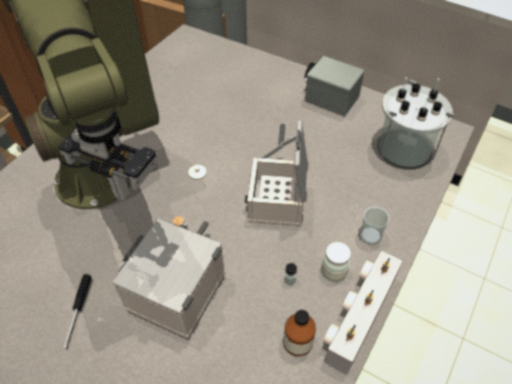

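The larger box's lid at (170,275) is flat and shut, at 0.000 rad. The small box at (280,185) still stands open, and the arm is clear of everything.

```bash
python3 -c "
from cell import ticket
print(ticket.sign_off())"
```

```text
the job is handed in; nothing more can be done
None
```

The job is handed in: the stay is broken, the larger box's lid measures fully shut, the smaller box still looks open as found, and the arm was clear (no verdict was returned).

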